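# Fit the blue rotor to the mini centrifuge

## Task

Pick up the blue eight-place rotor and slide it over the bare brass spindle of the white mini centrifuge. Lower it with the spindle inside its bore (do not drop it from above the spindle) until it lies flat and fully home on the black drive flange, then let go. Leave the orange rotor where it is.

Things in the scene. Friction and masses are not known exactly. Their poses are not given: they have to be found in the camera images.
- blue_rotor: Blue plastic rotor, loose, lying flat on the bench: a disc 84 mm in diameter and 16 mm thick with eight dark holes in its top, and on it a central hub 32 mm in diameter that rises to 46 mm above the underside (30 mm of hub to grip from above). A round bore 20 mm in diameter runs right through disc and hub. About 80 to 170 g. Origin on the axis at the underside, z up along the axis. It may sit at any yaw.
- orange_rotor: Orange plastic rotor of the same shape and size, with four white pads instead of holes, loose on the bench; to be left alone. Same origin and axes.
- centrifuge: White mini centrifuge, fixed to the bench, its lid taken off: a housing 170 x 170 mm, 84 mm high, with a round open bowl 124 mm in diameter and 20 mm deep in its top. Origin at the centre of its underside, z up, front with the green button at -x.
- seat (a point): Centre of the top face of the black drive flange (40 mm in diameter) in the middle of the centrifuge bowl, 75 mm above the bench and 9 mm below the bowl's rim. The fixed brass spindle, 12 mm in diameter, stands up from here: straight for 24 mm, then tapering to 4 mm at its top, 34 mm above this point. The underside of the fitted rotor rests here; z up.
Not all that is in view belongs to the job. There is more than one size of the blue_rotor; the one meant has the size given above.

How it is judged (in metres and radians):
On the way:
1. the blue rotor is still held while the spindle is inside its bore, its underside more than 6 mm below the spindle's top (horizontal distance between blue_rotor and seat below 0.012 m and z of blue_rotor in the frame of seat below 0.028 m and contact force between the fingers and blue_rotor above 0.5 N), for 0.1 s.
At the end, for the whole second after the job is handed in: The blue rotor is on the spindle, upright (within 10 degrees), its axis within 10 mm of the spindle's and its underside within 6 mm of the flange, let go and at rest; the orange rotor is within 30 mm of where it began (horizontal distance between blue_rotor and seat below 0.01 m and z of blue_rotor in the frame of seat between -0.006 and 0.006 m and angle between blue_rotor's own z axis and vertical below 0.17 rad and linear speed of blue_rotor below 0.03 m/s and distance of orange_rotor from where it was at the start of the episode below 0.03 m); the robot touches nothing.
It fails at once if the orange rotor is moved by more than 30 mm (distance of orange_rotor from where it was at the start of the episode above 0.03 m).
It also fails if it takes over 32 s, if anything falls off the work surface, if the arm or the gripper's body presses on something with over 40 N, if the wrist force passes 120 N, or if a joint passes its speed limit or range.

## Robot

A 7-joint arm with a two-finger parallel gripper is mounted at the origin on the work surface. World frame = base frame: x ahead of the robot, y to its left, z up, the work surface at z = 0. Lengths are in mm, angles in rad, forces in N, time in s.
With the tool pointing down it reaches from about 400 to 875 mm from the base axis. Payload 4.4 kg.
Tool frame: the origin (TCP) lies at the very end of the fingers, on their centre line; the grasp point (between the pads) lies 19 mm behind it; z points along the fingers, y is the direction in which the jaws open and shut (so a half turn about z gives the same grasp; the last joint's range is limited). The gripper opens to 85 mm and grips with 20 to 120 N. Pads are 22 mm wide; open, the fingers measure 114 mm over their backs; the gripper's body (76 mm by 85 mm) begins 54 mm behind the grasp point. The pads swing forward as they close: fully open they stand 13 mm farther back than shut.
Start: joints at [-1.254, 0.628, 0.038, 1.517, -0.027, 0.996, -0.02], TCP at [242.765, 602.978, 231.313] pointing down, gripper open.
Joint ranges: [-3.06, 3.06], [-0.37, 2.12], [-1.25, 1.32], [0.18, 2.47], [-1.1, 4.24], [0.23, 1.98], [-2.94, 2.94]. Speed limits (rad/s): [2.57, 2.57, 3.14, 3.14, 3.14, 3.14, 3.14].

## Interface

Orientations are given as [roll, pitch, yaw] about the fixed x, y, z axes, in that order (R = Rz(yaw) Ry(pitch) Rx(roll)).
In Python, from workcell import manip, get_image gives the robot as it stands.
- The arm moves only by the shell command python3 -m creep 'ROWS' [FORCE]. ROWS is text: rows parted by semicolons, each of 7 numbers parted by spaces: the finger opening in m, from 0 to 0.0854, then the shift along the world's x, y, z in m, then the turn, a rotation vector about the world's x, y, z in degrees. In form: fingers tx ty tz wx wy wz; .... A call has 1 to 12 rows; each row is the pose to reach, as a shift and turn from the pose commanded when the call began; what a row does not reach only later rows make up. A row lasts 1/10 s, in which the tool goes at most 50 mm and 8.59 degrees, less where a joint would pass 70% of its speed; a pose out of reach is approached as far as the arm can. A call with a gripper value outside its range is refused whole. The fingers move at their own pace and stop on an object; FORCE is the grip in N (left out, the last holds). Time passes only in rows, so rows that repeat a pose let the fingers close. It gives the time, the measured TCP pose, the force and the opening at its end, in the units of the state.
- manip.state(): the state, without advancing time (a new reading comes with each control period).
- get_image(name): name is "scene" or "top" or "wrist"; returns a dict with "color" (420x560x3 uint8, red, green, blue), "K" (3x3 intrinsics, pixels), "pose" (4x4, takes a point from camera to world coordinates). Camera axes: x right, y down, z forward; pixel columns grow to the right and rows downward; lengths in mm; the calibration is good to about 2 mm. A picture is of the moment at which its call begins. There is no depth.
- manip.close_job(): hands the job in, once; it reports no verdict.
The state is a dict: "time_s": time; "joint_positions": joint angles; "joint_velocities": joint speeds; "joint_efforts": joint torques, N m; "tcp_pos": TCP position; "tool_rot": TCP orientation; "contact_force": force on the tool from outside, world axes, zero at the start; "moment": the same for the moment, N m; "opening": finger opening in mm.
Only numpy, scipy, OpenCV 4.12 (cv2) and the standard library are available. Lean on these libraries where they do the work, as an engineer would, in place of code of your own. Each camera call takes 0.05 s, during which the arm holds its last target.

## Working session

There is one attempt and no reset: what is moved stays moved. The work goes in short steps, Python scripts to look and compute and a shell command to move; the robot and the scene stay as the last step left them, time stands still between calls to the robot, and variables do not carry over. Pictures are saved under pics/ and viewed, and the job is handed in when it is done.

```bash
mkdir -p pics; ls
python3 - <<'E'
from workcell import manip,get_image
import cv2,numpy as np
for n in ["scene","top","wrist"]:
    d=get_image(n); cv2.imwrite(f"pics/{n}0.png",d["color"][:,:,::-1]); np.savez(f"pics/{n}0.npz",**d)
    print(n,np.round(d["K"],1).tolist(),np.round(d["pose"],3).tolist())
print(manip.state())
E
```

```text
pics
scene [[516.2, 0.0, 275.5], [0.0, 516.2, 214.1], [0.0, 0.0, 1.0]] [[0.656, 0.401, -0.64, 1264.605], [0.755, -0.358, 0.55, -646.004], [-0.009, -0.843, -0.537, 659.219], [0.0, 0.0, 0.0, 1.0]]
top [[454.6, 0.0, 278.6], [0.0, 454.6, 211.8], [0.0, 0.0, 1.0]] [[-0.001, -0.986, 0.169, 406.24], [-0.999, -0.005, -0.032, -36.167], [0.033, -0.169, -0.985, 992.667], [0.0, 0.0, 0.0, 1.0]]
wrist [[313.8, 0.0, 273.9], [0.0, 313.8, 212.5], [0.0, 0.0, 1.0]] [[0.373, 0.886, 0.275, 172.434], [0.928, -0.356, -0.113, 630.739], [-0.002, 0.297, -0.955, 373.182], [0.0, 0.0, 0.0, 1.0]]
{'time_s': 0.15, 'joint_positions': array([-1.25375302,  0.62909991,  0.03842703,  1.51813467, -0.02694201,
        0.99630663, -0.0199974 ]), 'joint_velocities': array([ 1.63213474e-05, -2.76594098e-03, -4.32012684e-04, -2.96252255e-03,
       -1.89449608e-03, -3.69820077e-04,  9.10906880e-04]), 'joint_efforts': array([ 1.74765737e-03, -5.63797724e+01,  1.22783203e+00, -1.93648821e+01,
        1.12098237e-02,  7.47201528e-03, -1.44681979e-05]), 'tcp_pos': array([242.61085039, 602.51679195, 230.62300565]), 'tool_rot': array([-3.14016193e+00,  4.08921361e-05,  2.75880088e+00]), 'contact_force': array([0.69114017, 0.02010269, 0.34235561]), 'moment': array([0.00751579, 0.01250905, 0.06173363]), 'opening': 85.5169124390473}
```

View pics/scene0.png

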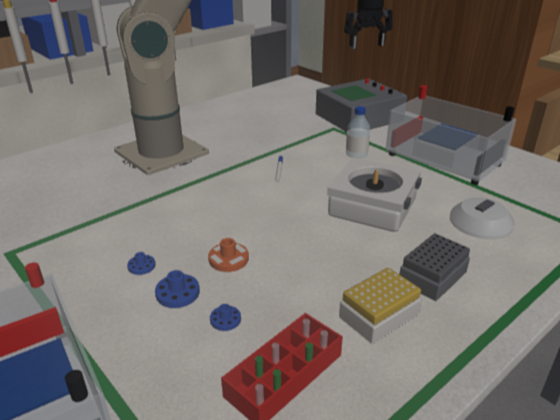

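View pics/top0.png

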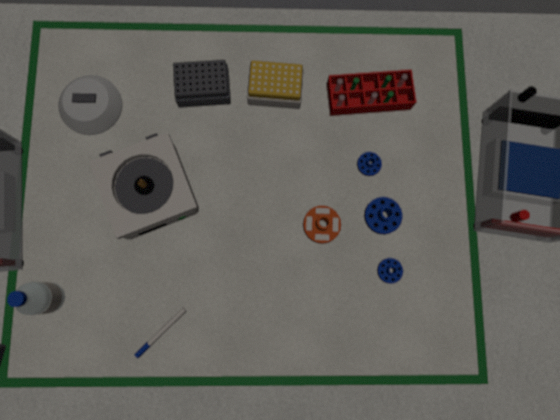

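View pics/wrist0.png

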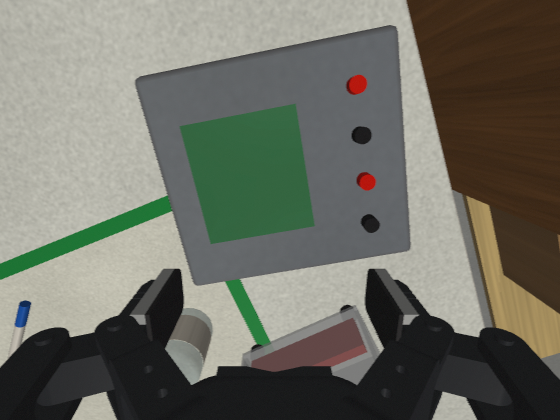

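The top view shows the centrifuge with its spindle near (145,185) and the orange rotor at (322,224). There are three blue candidates, at (369,164), (384,216) and (390,271). I'll measure their sizes next.

```bash
cat > h.py <<'E'
import numpy as np,cv2
def ray(d,u,v,z):
    K,P=d["K"],d["pose"]
    r=P[:3,:3]@np.linalg.solve(K,[u,v,1.]); o=P[:3,3]
    return o+r*(z-o[2])/r[2]
def proj(d,p):
    P=d["pose"];c=P[:3,:3].T@(np.array(p,float)-P[:3,3]);q=d["K"]@c;return q[:2]/q[2]
def tri(rs):
    A=np.zeros((3,3));b=np.zeros(3)
    for d,u,v in rs:
        r=d["pose"][:3,:3]@np.linalg.solve(d["K"],[u,v,1.]);r/=np.linalg.norm(r)
        M=np.eye(3)-np.outer(r,r);A+=M;b+=M@d["pose"][:3,3]
    return np.linalg.solve(A,b)
E
python3 - <<'E'
from h import *
for n in ["top","scene"]:
    d=dict(np.load(f"pics/{n}0.npz"));hsv=cv2.cvtColor(d["color"],cv2.COLOR_RGB2HSV)
    for name,lo,hi in [("blue",(105,120,30),(130,255,255)),("orange",(3,130,60),(15,255,255))]:
        m=cv2.inRange(hsv,lo,hi); m=cv2.morphologyEx(m,cv2.MORPH_CLOSE,np.ones((5,5)))
        for c in cv2.findContours(m,cv2.RETR_EXTERNAL,cv2.CHAIN_APPROX_NONE)[0]:
            if cv2.contourArea(c)<60: continue
            x,y,w,h=cv2.boundingRect(c)
            if n=="top":
                h=cv2.convexHull(c)
                pts=np.array([ray(d,*p[0],16)[:2] for p in h],np.float32)
                (cx,cy),r=cv2.minEnclosingCircle(pts); e=cv2.fitEllipse(pts)
                print(n,name,np.round(cv2.boundingRect(c)),"world",round(cx,1),round(cy,1),"D",round(2*r,1),np.round(e[0],1),np.round(e[1],1))
            else: print(n,name,cv2.boundingRect(c))
d=dict(np.load("pics/top0.npz"));s=dict(np.load("pics/scene0.npz"))
a=cv2.resize(d["color"][120:260,90:220],None,fx=5,fy=5,interpolation=3)[:590]
cv2.imwrite("pics/c_top.png",a[:,:,::-1])
cv2.imwrite("pics/c_blue.png",cv2.resize(d["color"][140:295,280:420],None,fx=3.8,fy=3.8,interpolation=3)[:,:,::-1])
cv2.imwrite("pics/c_scene.png",cv2.resize(s["color"][150:240,315:430],None,fx=6,fy=6,interpolation=3)[:,:,::-1])
E
```

```text
top blue [  8 291  18  16] world 389.3 475.9 D 36.2 [388.6 476.1] [30.9 36.6]
top blue [378 259  25  24] world 447.1 -307.4 D 52.9 [ 447.1 -307.2] [50.5 52.7]
top blue [365 197  37  37] world 567.4 -297.5 D 81.2 [ 567.3 -297.4] [79.2 81.1]
top blue [358 152  23  23] world 684.3 -270.5 D 52.8 [ 684.2 -270.6] [50.8 53. ]
top blue [507 142  53  56] world 673.7 -646.2 D 162.1 [ 673.9 -647.8] [139. 174.]
top orange [303 207  38  36] world 547.2 -161.8 D 81.2 [ 547.1 -161.8] [79.6 80.9]
scene blue (0, 339, 72, 81)
scene blue (211, 305, 29, 25)
scene blue (156, 271, 43, 36)
scene blue (128, 253, 26, 21)
scene blue (63, 18, 10, 37)
scene blue (78, 14, 15, 38)
scene blue (22, 14, 42, 45)
scene blue (189, 0, 44, 29)
scene orange (209, 239, 39, 32)
scene orange (454, 0, 106, 148)
scene orange (352, 0, 103, 100)
scene orange (324, 0, 23, 65)
```

View pics/c_top.png

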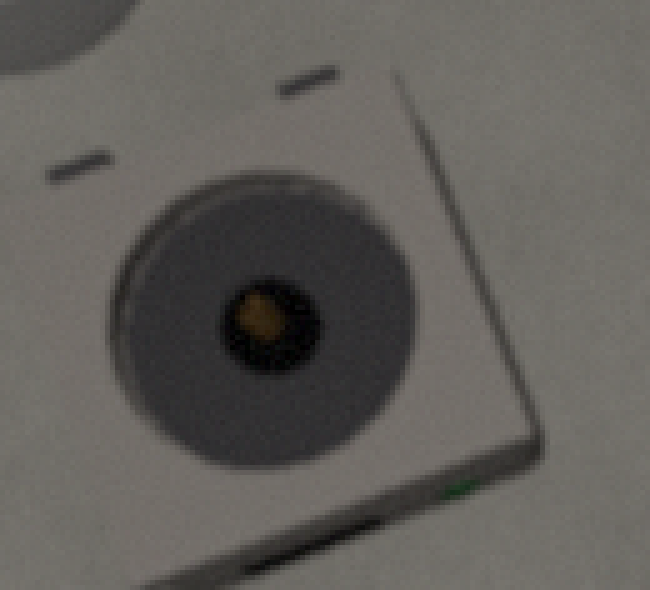

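View pics/c_scene.png

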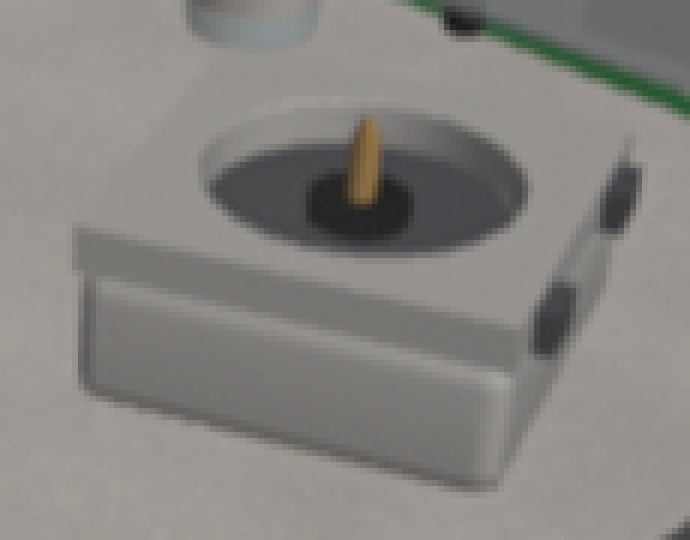

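View pics/c_blue.png

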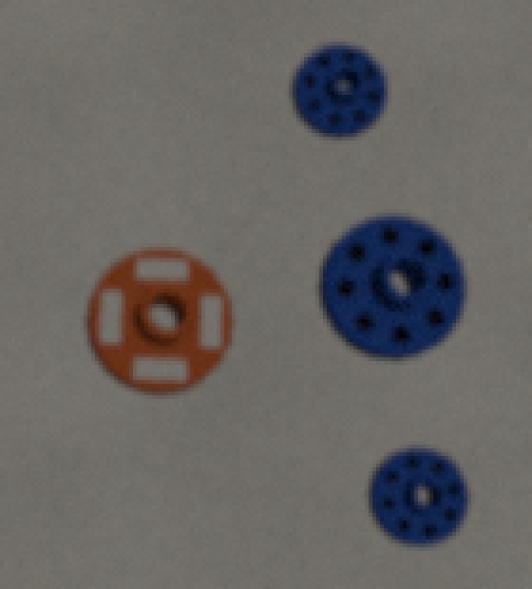

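The blue rotor meant is at (384,216). It measures about 81 mm across, while the other two at (369,164) and (390,271) are about 53 mm, so the 84 mm description fits only this one. The enlarged crop confirms it: eight holes and a hub, at crop (393,287). Next I'll measure the seat and spindle.

Run:
```python
from h import *
t=dict(np.load("pics/top0.npz"));s=dict(np.load("pics/scene0.npz"))
g=lambda c,x0,y0,f:(c[0]/f+x0-.4,c[1]/f+y0-.4)
ft=g((271,326),90,120,5); fs=g((360,208),315,150,6)
tt=g((248,300),90,120,5); ts=g((371,118),315,150,6)
print("flange top",ray(t,*ft,75),"scene",ray(s,*fs,75),"tri",tri([(t,*ft),(s,*fs)]))
print("tip top",ray(t,*tt,109),"scene",ray(s,*ts,109),tri([(t,*tt),(s,*ts)]))
# bowl floor/rim dark mask
m=cv2.inRange(cv2.cvtColor(t["color"],cv2.COLOR_RGB2GRAY)[130:235,100:190],0,22)
for c in cv2.findContours(m,0,1)[0]:
    if cv2.contourArea(c)>100: print(np.array(cv2.fitEllipse(c)[0])+[100,130],cv2.contourArea(c))
# hub rotor scene: disc edge fit
hsv=cv2.cvtColor(s["color"],cv2.COLOR_RGB2HSV)
```

```text
flange top [618.28930567 210.10099428  75.        ] scene [625.24309072 206.13326532  75.        ] tri [619.93077754 211.98334757  70.33885425]
tip top [620.90668431 210.49779059 109.        ] scene [619.82671837 214.15276974 109.        ] [621.235317   210.84769405 110.37934062]
[143.78778839 185.01485062] 254.0
```

```bash
python3 -m creep '0.085 0.020 -0.044 0 0 0 0; 0.085 0.040 -0.088 0 0 0 0; 0.085 0.060 -0.132 0 0 0 0; 0.085 0.080 -0.176 0 0 0 0; 0.085 0.100 -0.220 0 0 0 0; 0.085 0.120 -0.264 0 0 0 0; 0.085 0.140 -0.308 0 0 0 0; 0.085 0.157 -0.353 0 0 0 0; 0.085 0.171 -0.400 0 0 0 0; 0.085 0.185 -0.448 0 0 0 0; 0.085 0.200 -0.495 0 0 0 0; 0.085 0.214 -0.542 0 0 0 0' 60
```

```text
time_s: 1.35
tcp_pos: [457.1, 59.0, 231.4]
tool_rot: [3.141, 0.0, 2.759]
contact_force: [1.2, 1.1, -0.3]
opening: 84.8
```

```bash
python3 -m creep '0.085 0.014 -0.045 0 0 0 0; 0.085 0.028 -0.090 0 0 0 0; 0.085 0.042 -0.135 0 0 0 0; 0.085 0.056 -0.180 0 0 0 0; 0.085 0.070 -0.225 0 0 0 0; 0.085 0.083 -0.270 -0.010 0 0 0; 0.085 0.096 -0.315 -0.020 0 0 0; 0.085 0.110 -0.358 -0.040 0 0 0; 0.085 0.110 -0.358 -0.050 0 0 0;0.085 0.110 -0.358 -0.050 0 0 0'
python3 - <<'E'
from workcell import manip,get_image
import cv2,numpy as np
n="wrist";d=get_image(n); cv2.imwrite(f"pics/{n}1.png",d["color"][:,:,::-1]); np.savez(f"pics/{n}1.npz",**d)
print(manip.state()["tcp_pos"],d["pose"].round(3).tolist())
E
```

```text
time_s: 2.35
tcp_pos: [564.9, -297.4, 178.7]
tool_rot: [3.141, -0.005, 2.756]
contact_force: [-0.5, 0.6, -0.1]
opening: 85.2
[ 565.90260225 -295.94438974  180.03438901] [[0.376, 0.886, 0.271, 495.446], [0.927, -0.359, -0.11, -269.47], [-0.0, 0.292, -0.956, 321.807], [0.0, 0.0, 0.0, 1.0]]
```

View pics/wrist1.png

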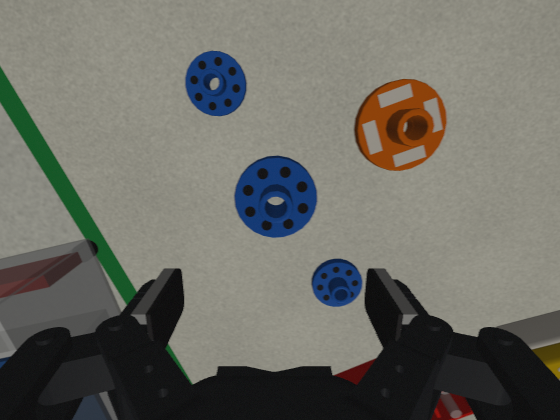

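The wrist view shows the large blue rotor at (276,197), one small blue at (216,83), the other at (337,283), and the orange at (402,125).

Run:
```python
from h import *
d=dict(np.load("pics/wrist1.npz"));hsv=cv2.cvtColor(d["color"],cv2.COLOR_RGB2HSV)
m=cv2.inRange(hsv,(100,100,30),(130,255,255));m=cv2.morphologyEx(m,cv2.MORPH_CLOSE,np.ones((9,9)))
for c in cv2.findContours(m,0,1)[0]:
    if cv2.contourArea(c)<800: continue
    pts=np.array([ray(d,*p[0],16)[:2] for p in cv2.convexHull(c)],np.float32)
    e=cv2.fitEllipse(pts);print(cv2.boundingRect(c),np.round(e,1) if 0 else (np.round(e[0],1),np.round(e[1],1)))
```

```text
(312, 259, 50, 48) (array([ 682.3, -271.6]), array([53.5, 58.8]))
(235, 156, 82, 82) (array([ 568.4, -297.6]), array([81.6, 84. ]))
(186, 51, 60, 65) (array([ 449.3, -308. ]), array([54. , 54.8]))
```

```bash
python3 -m creep '0.085 0.001 0 -0.040 0 0 0; 0.085 0.001 0 -0.085 0 0 0; 0.085 0.001 0 -0.125 0 0 0; 0.085 0.001 0 -0.150 0 0 0; 0.085 0.001 0 -0.160 0 0 0; 0.085 0.001 0 -0.161 0 0 0; 0.085 0.001 0 -0.161 0 0 0'
python3 - <<'E'
from workcell import manip,get_image
import cv2,numpy as np
n="wrist";d=get_image(n); cv2.imwrite(f"pics/{n}2.png",d["color"][:,:,::-1])
print(manip.state()["tcp_pos"])
E
```

```text
time_s: 3.1
tcp_pos: [569.1, -296.8, 22.0]
tool_rot: [3.141, 0.002, 2.76]
contact_force: [0.6, 0.6, 0.1]
opening: 85.2
[ 569.25178645 -297.20638459   22.33744751]
```

View pics/wrist2.png

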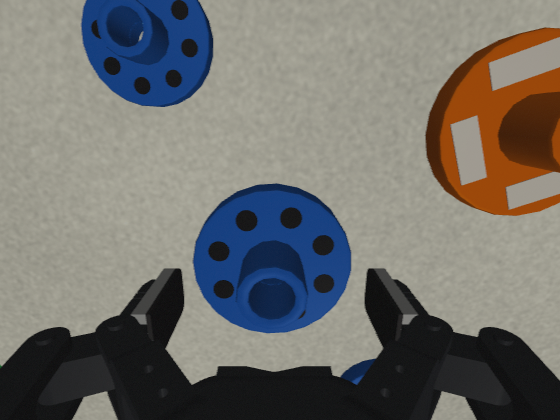

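The hub, with its top ring at (274,295), lies centred between the pads, and the fingers are clear of the neighbours. Closing now.

```bash
python3 -m creep '0.02 0 0 -0.001 0 0 0; 0.02 0 0 -0.001 0 0 0; 0.02 0 0 -0.001 0 0 0; 0.02 0 0 -0.001 0 0 0; 0.02 0 0 -0.001 0 0 0; 0.02 0 0 -0.001 0 0 0; 0.02 0 0 -0.001 0 0 0; 0.02 0 0 -0.001 0 0 0' 60
```

```text
time_s: 3.95
tcp_pos: [568.0, -297.3, 20.1]
tool_rot: [-3.142, 0.001, 2.759]
contact_force: [-1.8, 0.5, 5.7]
opening: 31.0
```

```bash
python3 -m creep '0.02 0 0 0.020 0 0 0; 0.02 0 0 0.060 0 0 0; 0.02 0 0 0.105 0 0 0; 0.02 0 0.010 0.145 0 0 0; 0.02 0.005 0.045 0.165 0 0 0; 0.02 0.010 0.085 0.165 0 0 0; 0.02 0.015 0.125 0.165 0 0 0; 0.02 0.020 0.165 0.165 0 0 0; 0.02 0.025 0.205 0.165 0 0 0; 0.02 0.030 0.245 0.165 0 0 0; 0.02 0.032 0.265 0.165 0 0 0; 0.02 0.032 0.270 0.165 0 0 0'
python3 - <<'E'
from workcell import manip,get_image
import cv2,numpy as np
for n in ["wrist","scene"]:
    d=get_image(n); cv2.imwrite(f"pics/{n}3.png",d["color"][:,:,::-1]);np.savez(f"pics/{n}3.npz",**d)
print(manip.state()["tcp_pos"])
E
```

```text
time_s: 5.15
tcp_pos: [599.7, -22.6, 183.9]
tool_rot: [3.14, -0.001, 2.764]
contact_force: [0.1, -0.9, -0.8]
opening: 31.1
[599.44895948 -26.75202772 184.03959359]
```

View pics/wrist3.png

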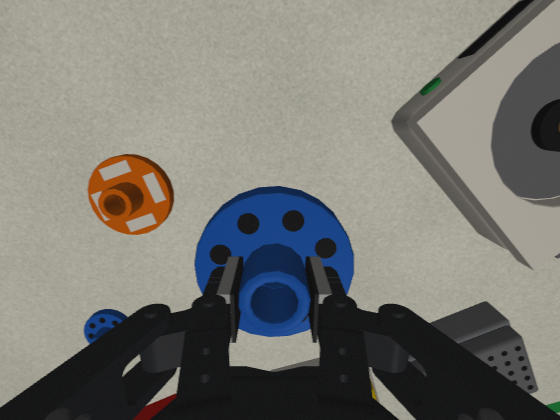

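View pics/scene3.png

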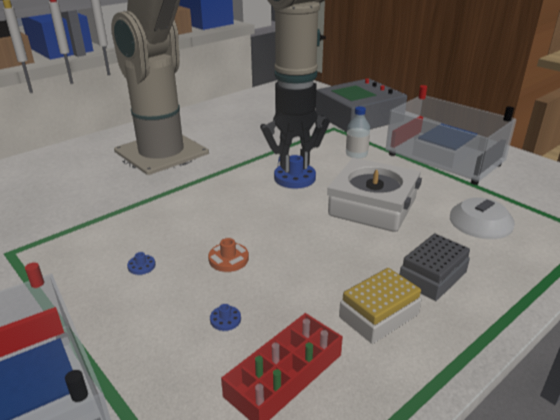

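The rotor hangs level in the fingers (scene (295,174)), and the orange rotor is untouched. I'll move beside the centrifuge so the wrist camera can see the spindle clear of the rotor.

```bash
python3 -m creep '0.02 0.020 0.040 0 0 0 0; 0.02 0.040 0.080 0 0 0 0; 0.02 0.060 0.120 0 0 0 0; 0.02 0.075 0.150 0 0 0 0; 0.02 0.080 0.155 0 0 0 0; 0.02 0.080 0.155 0 0 0 0; 0.02 0.080 0.155 0 0 0 0'
python3 - <<'E'
from workcell import manip,get_image
import cv2,numpy as np
for n in ["wrist","top","scene"]:
    d=get_image(n); cv2.imwrite(f"pics/{n}4.png",d["color"][:,:,::-1]);np.savez(f"pics/{n}4.npz",**d)
print(manip.state()["tcp_pos"])
E
```

```text
time_s: 5.95
tcp_pos: [679.5, 124.0, 184.0]
tool_rot: [-3.139, 0.0, 2.755]
contact_force: [-0.7, -1.6, -1.1]
opening: 30.8
[679.54169411 125.06215058 184.50087463]
```

View pics/wrist4.png

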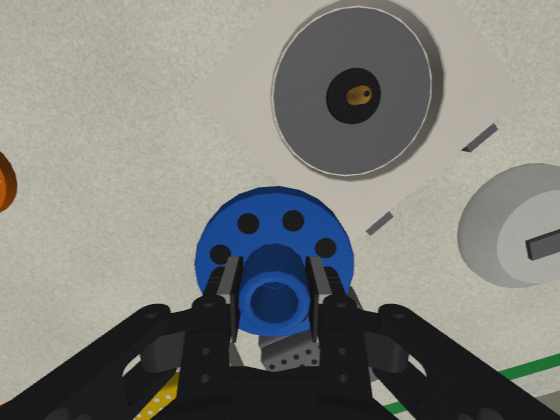

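View pics/top4.png

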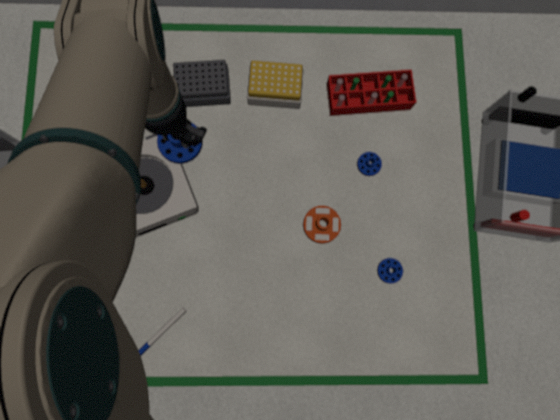

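The wrist view shows the flange at (354,96), the spindle tip at (367,94) and the held rotor's hub ring at (274,300).

Run:
```python
from h import *
d=dict(np.load("pics/wrist4.npz"));im=d["color"]
hsv=cv2.cvtColor(im,cv2.COLOR_RGB2HSV)
roi=im[60:135,315:395].max(axis=2)
m=((roi<60)|((hsv[60:135,315:395,1]>90)&(hsv[60:135,315:395,0]<30))).astype(np.uint8)*255
m=cv2.morphologyEx(m,cv2.MORPH_CLOSE,np.ones((5,5)))
for c in cv2.findContours(m,0,1)[0]:
    if cv2.contourArea(c)>500:
        pts=np.array([ray(d,p[0][0]+315,p[0][1]+60,75)[:2] for p in cv2.convexHull(c)],np.float32)
        e=cv2.fitEllipse(pts);print("flange",cv2.boundingRect(c),e[0],e[1])
print("tip",ray(d,367,94,109))
mb=cv2.inRange(hsv,(100,100,30),(130,255,255))
mb[335:]=0
ys,xs=np.where(mb[180:300]>0);print("disc cols",xs.min(),xs.max(),ys.min()+180)
for z in(205,210):
  for u,v in((274,300),(274,302)): print("hub",z,ray(d,u,v,z))
# disc: visible upper arc only
c=max(cv2.findContours(mb,0,1)[0],key=cv2.contourArea)
h=np.array([p[0] for p in cv2.convexHull(c)]); h=h[h[:,1]<270]
pts=np.array([ray(d,*p,180)[:2] for p in h])
A=np.c_[2*pts,np.ones(len(pts))];s=np.linalg.lstsq(A,(pts**2).sum(1),rcond=None)[0]
print("disc centre",s[:2],"r",np.sqrt(s[2]+s[0]**2+s[1]**2))
a=cv2.resize(im[40:150,280:430],None,fx=5,fy=5,interpolation=3);cv2.imwrite("pics/w4c.png",a[:,:,::-1])
```

```text
flange (11, 8, 55, 56) (619.351806640625, 212.0793914794922) (39.70002365112305, 40.84856414794922)
tip [620.04668944 212.88446224 109.        ]
disc cols 195 352 186
hub 205 [682.21869251 122.74930713 205.        ]
hub 205 [683.16533842 122.3643872  205.        ]
hub 210 [679.23380539 123.98095033 210.        ]
hub 210 [680.14155781 123.61184505 210.        ]
disc centre [676.68267737 124.73961398] r 39.87972990699726
```

View pics/w4c.png

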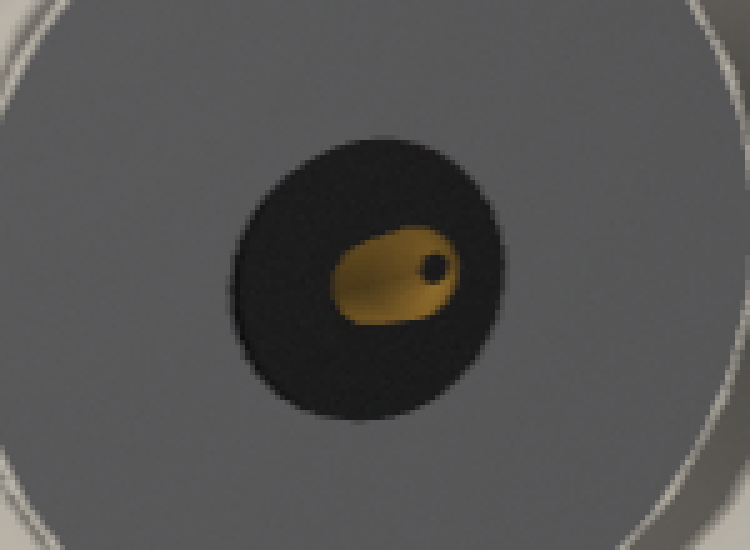

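```bash
python3 -m creep '0.02 -0.025 0.037 0 0 0 0; 0.02 -0.050 0.070 0 0 0 0; 0.02 -0.060 0.084 -0.010 0 0 0; 0.02 -0.060 0.084 -0.030 0 0 0; 0.02 -0.060 0.084 -0.035 0 0 0; 0.02 -0.060 0.084 -0.035 0 0 0; 0.02 -0.060 0.084 -0.035 0 0 0; 0.02 -0.060 0.084 -0.035 0 0 0'
python3 - <<'E'
from workcell import manip,get_image
import cv2,numpy as np
S=[]
for n in ["wrist","scene","scene","scene","scene"]:
    S.append(manip.state()["tcp_pos"])
    d=get_image(n); cv2.imwrite(f"pics/{n}5.png",d["color"][:,:,::-1]);np.savez(f"pics/{n}5.npz",**d)
print(np.array(S).round(1))
a=cv2.resize(d["color"][130:240,310:440],None,fx=5,fy=5,interpolation=3);cv2.imwrite("pics/s5c.png",a[:,:,::-1])
E
```

```text
time_s: 6.9
tcp_pos: [620.8, 211.1, 150.2]
tool_rot: [3.141, 0.001, 2.757]
contact_force: [0.2, -0.7, -1.1]
opening: 30.5
[[620.8 211.1 150.2]
 [620.7 211.4 150.2]
 [620.5 211.6 150. ]
 [620.3 211.7 149.9]
 [620.1 211.8 149.8]]
```

View pics/wrist5.png

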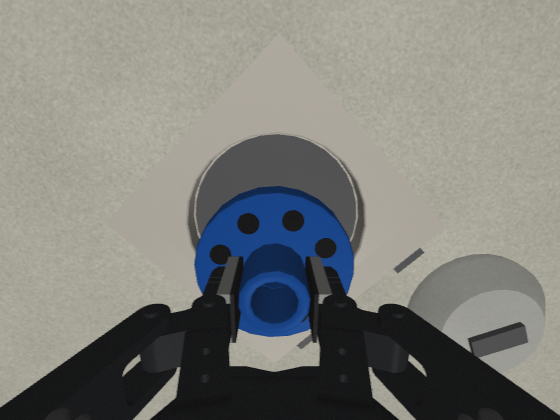

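View pics/s5c.png

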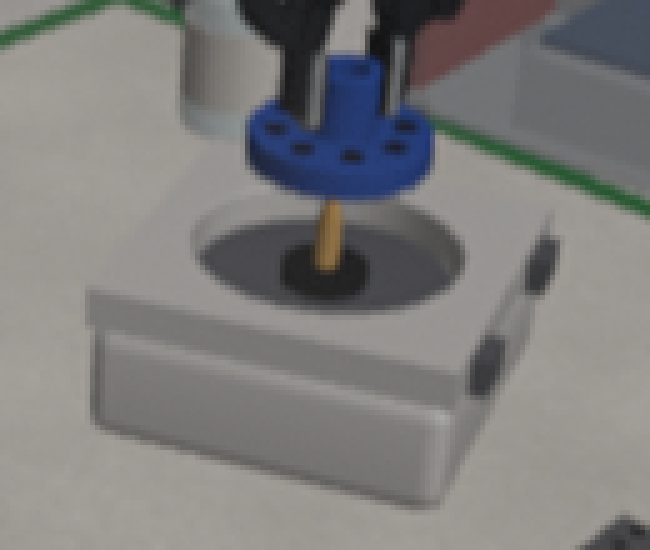

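In the scene crop the disc centre is at column 340 and the spindle axis, extended up to disc height, is at about 339, so they line up. The wrist view shows the rotor centred laterally over the bowl. Starting the lowering.

```bash
python3 -m creep '0.02 0 0 -0.010 0 0 0; 0.02 0 0 -0.020 0 0 0; 0.02 0 0 -0.025 0 0 0; 0.02 0 0 -0.030 0 0 0; 0.02 0 0 -0.035 0 0 0; 0.02 0 0 -0.035 0 0 0; 0.02 0 0 -0.035 0 0 0'
python3 - <<'E'
from workcell import manip,get_image
import cv2
d=get_image("scene");a=cv2.resize(d["color"][130:240,310:440],None,fx=5,fy=5,interpolation=3);cv2.imwrite("pics/s6c.png",a[:,:,::-1])
E
```

```text
time_s: 7.85
tcp_pos: [619.8, 212.0, 114.3]
tool_rot: [3.142, 0.0, 2.759]
contact_force: [0.3, -0.5, -2.2]
opening: 30.9
```

View pics/s6c.png

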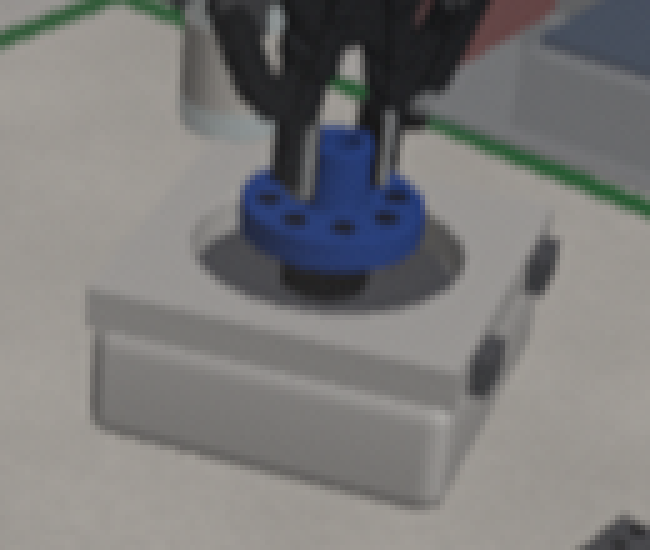

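The spindle is inside the bore with no contact force, and the underside is about 20 mm above the flange. I'll lower the rest in small steps.

```bash
python3 -m creep '0.02 0 0 -0.005 0 0 0; 0.02 0 0 -0.010 0 0 0; 0.02 0 0 -0.014 0 0 0; 0.02 0 0 -0.017 0 0 0; 0.02 0 0 -0.017 0 0 0; 0.02 0 0 -0.017 0 0 0; 0.02 0 0 -0.017 0 0 0'
```

```text
time_s: 8.6
tcp_pos: [620.0, 212.0, 97.5]
tool_rot: [3.141, 0.0, 2.759]
contact_force: [0.5, 0.5, -1.1]
opening: 30.5
```

```bash
python3 -m creep '0.02 0 0 -0.001 0 0 0; 0.02 0 0 -0.002 0 0 0; 0.02 0 0 -0.002 0 0 0; 0.02 0 0 -0.002 0 0 0'; python3 -m creep '0.02 0 0 -0.001 0 0 0; 0.02 0 0 -0.001 0 0 0; 0.02 0 0 -0.001 0 0 0'
```

```text
time_s: 9.0
tcp_pos: [619.7, 212.0, 95.3]
tool_rot: [-3.142, -0.0, 2.759]
contact_force: [0.4, -0.4, -1.4]
opening: 31.0
time_s: 9.3
tcp_pos: [619.8, 212.0, 95.2]
tool_rot: [3.141, 0.0, 2.759]
contact_force: [-2.0, -0.4, 5.5]
opening: 30.9
```

The upward force rose by about 7 N at the expected height of 95 mm, so the rotor is seated. Releasing and retreating upward.

```bash
python3 -m creep '0.06 0 0 0 0 0 0; 0.08 0 0 0 0 0 0; 0.08 0 0 0 0 0 0; 0.08 0 0 0 0 0 0; 0.08 0 0 0 0 0 0; 0.08 0 0 0.010 0 0 0; 0.08 0 0 0.040 0 0 0; 0.08 0 0 0.080 0 0 0; 0.08 0 0 0.120 0 0 0; 0.08 0 0 0.150 0 0 0; 0.08 0 0 0.150 0 0 0; 0.08 0 0 0.150 0 0 0'
python3 - <<'E'
from workcell import manip,get_image
import cv2,numpy as np
for n in ["wrist","scene"]:
    d=get_image(n); cv2.imwrite(f"pics/{n}7.png",d["color"][:,:,::-1]);np.savez(f"pics/{n}7.npz",**d)
a=cv2.resize(d["color"][130:240,310:440],None,fx=5,fy=5,interpolation=3);cv2.imwrite("pics/s7c.png",a[:,:,::-1])
from h import *
d=dict(np.load("pics/wrist7.npz"));hsv=cv2.cvtColor(d["color"],cv2.COLOR_RGB2HSV)
m=cv2.inRange(hsv,(100,100,30),(130,255,255));m=cv2.morphologyEx(m,cv2.MORPH_CLOSE,np.ones((9,9)))
c=max(cv2.findContours(m,0,1)[0],key=cv2.contourArea)
pts=np.array([ray(d,*p[0],91)[:2] for p in cv2.convexHull(c)],np.float32)
e=cv2.fitEllipse(pts);print(cv2.boundingRect(c),e[0],e[1]); print(manip.state()["tcp_pos"],manip.state()["contact_force"])
E
```

```text
time_s: 10.5
tcp_pos: [620.0, 212.1, 245.7]
tool_rot: [3.14, 0.001, 2.759]
contact_force: [0.3, -0.4, -0.7]
opening: 79.9
(231, 152, 85, 85) (620.00146484375, 211.39830017089844) (82.53877258300781, 84.19644165039062)
[618.93428973 211.8351549  243.47808882] [0.6161349  0.27043057 0.01203229]
```

View pics/wrist7.png

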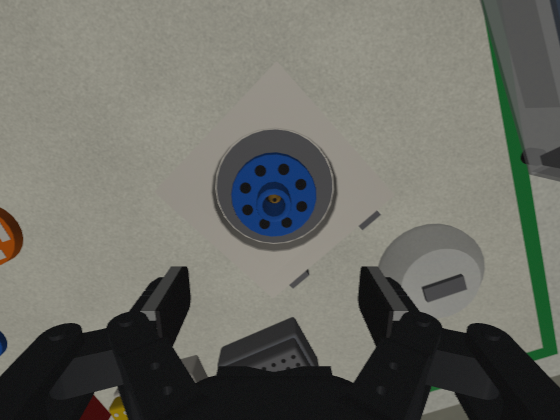

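View pics/s7c.png

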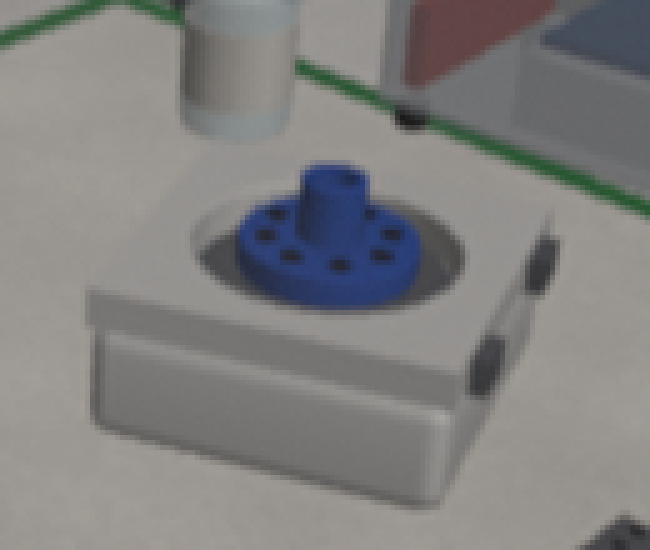

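View pics/scene7.png

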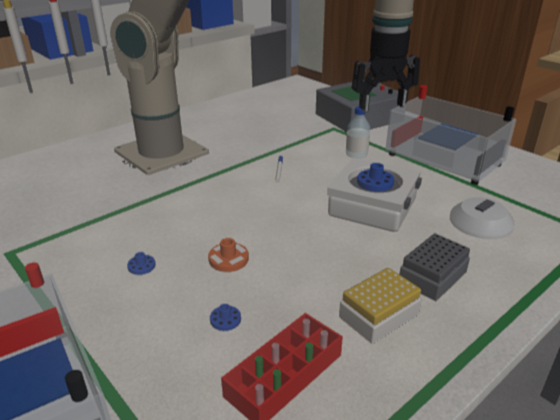

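The rotor sits flat on the flange, with the spindle tip visible in its bore at (274,199) in the wrist view. The orange rotor is still at (228,255) in the scene view, and the gripper is clear.

```bash
python3 -c "
from workcell import manip
print(manip.close_job())"
```

```text
the job is handed in; nothing more can be done
None
```

The blue eight-place rotor is on the centrifuge spindle, seated on the drive flange and let go. I handed the job in at about 10.6 s.

I picked the larger of the three blue rotors: about 82–84 mm across, against about 53 mm for the other two. I gripped it by the hub and lowered it with the spindle inside the bore. At the expected height the upward force rose by about 7 N, and I then opened the fingers and backed the gripper well clear.

**Last checks:**
- **Position:** the rotor's axis measured (620.0, 211.4) mm, against (619.4–620.0, 212–213) mm for the seat and spindle tip, so they agree to about 1.5 mm.
- **Seating:** the rotor lies flat, with the spindle tip visible in its bore.
- **Orange rotor:** it is at the same place in the scene picture as at the start.
- **Contact:** the force on the tool was close to zero after I retreated.

**Disagreement:** the first flange estimates from the top and scene cameras differed by about 8 mm. I used the wrist camera's reading instead, which agreed with combining those two views to within about 2 mm horizontally. No other check failed.

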